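Eject the charged scanner battery and trap it with the other finger

TASK

At the packing desk, release the charged battery, the one with the green band: press the yellow key of its charging dock down with one fingertip and stop the battery with the other finger just in front of its seat, before it slides away along its lane. Finish holding like that, key still down and the sprung-out battery resting against the finger, flat in the lane; do not lift the battery, and leave the orange-banded battery, its key and everything else on the desk alone.

Things in the scene. Friction and masses are not known exactly. Their poses are not given: they have to be found in the camera images.
- dock_green: fixed charging dock of the green battery: grey base 200 (x) by 130 (y) mm, bed 30 above the table; origin under its centre, x to the back, y to the left seen from its front. Lane 42 wide along x, centred at y -28, open at the front (-x), side guides 6 high over the bed; seat cheeks 18 high from x +12 to +57; housing 40 high over the bed from x +62 to +100
- key_green (a joint): yellow release key of dock_green: 0 at rest, grows (m) as pressed down, stop at 0.009, 4 to 6 N, springs back. It lowers a steel catch (5 high over the bed, across the lane at dock x -32 to -27) that holds the battery. When 5 to 6 mm down, a spring pusher (4 N, 2.5 N after its 30 mm stroke) shoots the battery out along dock -x within 0.2 s; unless stopped it slides away
- key_green_top (a point): centre of the top of that key, a pad 40 (dock x) by 24 (y) mm; at rest 49 above the table (19 over the bed), fully down 40; at dock x -53, y +34
- lane_green (a point): point on the bed in mid-lane before the battery, beside the key: dock x -53, y -28 mm, 30 above the table; 62 to dock -y of the key's centre, 26 in front of the seated battery's front face
- battery_green: charged battery, black with green band, 80 (x) by 40 (y) by 30 mm high, about 120 g, loose, seated in dock_green, axes along the dock's; origin under its centre, at dock x +13, y -28, z +30 when seated
- dock_orange: fixed charging dock of the orange battery: grey base 200 (x) by 130 (y) mm, bed 30 above the table; origin under its centre, x to the back, y to the left seen from its front. Lane 42 wide along x, centred at y -28, open at the front (-x), side guides 6 high over the bed; seat cheeks 18 high from x +12 to +57; housing 40 high over the bed from x +62 to +100
- key_orange (a joint): yellow release key of dock_orange: 0 at rest, grows (m) as pressed down, stop at 0.009, 4 to 6 N, springs back. It lowers a steel catch (5 high over the bed, across the lane at dock x -32 to -27) that holds the battery. When 5 to 6 mm down, a spring pusher (4 N, 2.5 N after its 30 mm stroke) shoots the battery out along dock -x within 0.2 s; unless stopped it slides away
- key_orange_top (a point): centre of the top of that key, a pad 40 (dock x) by 24 (y) mm; at rest 49 above the table (19 over the bed), fully down 40; at dock x -53, y +34
- lane_orange (a point): point on the bed in mid-lane before the battery, beside the key: dock x -53, y -28 mm, 30 above the table; 62 to dock -y of the key's centre, 26 in front of the seated battery's front face
- battery_orange: still charging battery, black with orange band, 80 (x) by 40 (y) by 30 mm high, about 120 g, loose, seated in dock_orange, axes along the dock's; origin under its centre, at dock x +13, y -28, z +30 when seated
- marker: white marker pen with a blue cap lying between the docks, 130 long, 17 thick, origin under its middle, x along it (mm), loose
- tape: roll of amber packing tape lying flat, 96 across, 48 high, origin under its centre (mm), loose
- scanner: black and blue handheld barcode scanner lying down, 165 long (x), 70 wide, 34 high, origin on its underside 75 from the handle's end (mm), loose
- jar: glass jar with a red cap, 64 across, 85 high, origin under its centre (mm), loose
- can: silver drink can with a blue band, 66 across, 100 high, origin under its centre (mm), loose
- carton: small closed carton, 90 (x) by 130 (y) by 60 high, origin under its centre (mm), loose
- mug: white mug, 80 across plus a handle at its +y, 90 high, origin under its centre (mm), loose
There are look-alikes about, which are no part of the job. What is shaped like the battery_green but purple is not meant.

How it is judged:
By the outcome, as a careful person would: the job done as asked, in the order asked, and still so for the second after the job is handed in, while the arm keeps its last pose, push and grip.
It also fails if it takes over 32 s, if anything falls off the work surface, if the arm or the gripper's body presses on something with over 40 N, if the wrist force passes 120 N, or if a joint passes its speed limit or range.

ROBOT

A 6-joint arm with a two-finger parallel gripper is mounted at the origin on the work surface. World frame = base frame: x ahead of the robot, y to its left, z up, the work surface at z = 0. Lengths are in mm, angles in rad, forces in N, time in s.
With the tool pointing down it reaches from about 400 to 925 mm from the base axis. Payload 12.5 kg.
Tool frame: the origin (TCP) lies on the centre line of the jaws, within the pads' length; the fingertips stand 14 mm ahead of it and the grasp point (between the pads) lies 5 mm behind it; z points along the fingers, x is the direction in which the jaws open and shut, and the axes are right-handed (so a half turn about z gives the same grasp; the last joint's range is limited). The gripper opens to 95 mm and grips with 3 to 60 N. Pads are 20 mm wide; open, the fingers measure 119 mm over their backs; the gripper's body (75 mm by 180 mm) begins 59 mm behind the grasp point.
Start: joints at [1.179, 0.491, 1.559, -0, 1.092, -0.106], TCP at [176.185, 599.67, 228.661] pointing down, gripper open.
Joint ranges: [-3.1, 3.1], [-0.84, 2.19], [0.05, 2.79], [-1.13, 4.28], [0.06, 2.93], [-2.69, 2.69]. Speed limits (rad/s): [2.22, 2.22, 2.79, 3.14, 3.14, 3.14].

INTERFACE

Orientations are given as [roll, pitch, yaw] about the fixed x, y, z axes, in that order (R = Rz(yaw) Ry(pitch) Rx(roll)).
In Python, from cell import state, read_camera, job_done gives the robot as it stands.
- The arm moves only by the shell command python3 -m handwheel 'ROWS'. ROWS is JSON, a list of rows, each an object of numbers: "hand": the finger opening in m, from 0 to 0.0951; "x", "y", "z": the shift along the world's x, y, z in m; "spin": the turn about the world's z in units of 5 degrees (1.0 is 5 degrees). In form: [{"hand": .., "x": .., "y": .., "z": .., "spin": ..}, ...]. A call has 1 to 20 rows; each row is the pose to reach, as a shift and turn from the pose commanded when the call began; what a row does not reach only later rows make up. A row lasts 1/12 s, in which the tool goes at most 41.7 mm and 7.16 degrees, less where a joint would pass 70% of its speed; a pose out of reach is approached as far as the arm can. A call with a gripper value outside its range is refused whole. The fingers move at their own pace and stop on an object; the grip force is fixed at half the most. Time passes only in rows, so rows that repeat a pose let the fingers close. It gives the time, the measured TCP pose, the force and the opening at its end, in the units of the state.
- state(): the state, without advancing time (a new reading comes with each control period).
- read_camera(name): name is "side" or "top"; returns a dict with "img" (384x512x3 uint8, red, green, blue), "fx", "fy", "cx", "cy" (pixels), "D" ([k1, k2, p1, p2, k3] as OpenCV has them; the pictures are not rectified), "T" (4x4, takes a point from camera to world coordinates). Camera axes: x right, y down, z forward; pixel columns grow to the right and rows downward; lengths in mm; the calibration is good to about 2 mm. A picture is of the moment at which its call begins. There is no depth.
- job_done(): hands the job in, once; it reports no verdict.
The state is a dict: "t": time; "joints": joint angles; "qvel": joint speeds; "tau": joint torques, N m; "eef_pos": TCP position; "tcp_rot": TCP orientation; "ft_force": force on the tool from outside, world axes, zero at the start; "moment": the same for the moment, N m; "opening": opening from 0.0 (shut) to 1.0 (fully open).
Only numpy, scipy, OpenCV 4.12 (cv2) and the standard library are available. Lean on these libraries where they do the work, as an engineer would, in place of code of your own. Each camera call takes 0.05 s, during which the arm holds its last target. There are 200 camera calls.

## Working session

There is one attempt and no reset: what is moved stays moved. The work goes in short steps, Python scripts to look and compute and a shell command to move; the robot and the scene stay as the last step left them, time stands still between calls to the robot, and variables do not carry over. Pictures are saved under pics/ and viewed, about 8 in all and at most 12, crops included, and the job is handed in when it is done.

```bash
mkdir -p pics; cat > h.py <<'E'
import numpy as np, cv2
from cell import state, read_camera, job_done
def snap(n,f):
    c=read_camera(n); np.savez('pics/'+f+'.npz',**c); cv2.imwrite('pics/'+f+'.png',cv2.resize(c['img'][:,:,::-1],(800,600),interpolation=cv2.INTER_CUBIC)); return c
def load(f): return dict(np.load('pics/'+f+'.npz'))
def K(c): return np.array([[c['fx'],0,c['cx']],[0,c['fy'],c['cy']],[0,0,1.]],float)
def px2w(c,uv,z):
    p=cv2.undistortPoints(np.array(uv,float).reshape(-1,1,2),K(c),np.array(c['D'],float)).reshape(-1,2)
    d=np.c_[p,np.ones(len(p))]@c['T'][:3,:3].T; o=c['T'][:3,3]
    return o+d*((np.asarray(z)-o[2])/d[:,2])[:,None]
def w2px(c,P):
    Ti=np.linalg.inv(c['T']); return cv2.projectPoints(np.array(P,float).reshape(-1,1,3),cv2.Rodrigues(Ti[:3,:3])[0],Ti[:3,3],K(c),np.array(c['D'],float))[0].reshape(-1,2)
E
python3 - <<'E'
from h import *
snap('top','t0');c=snap('side','s0');print(c['T']);print(load('t0')['T']);print(state())
E
```

```text
[[ 9.51386195e-01 -1.56543207e-01  2.65251828e-01  2.60059535e+02]
 [-3.07922106e-01 -5.02854434e-01  8.07664160e-01 -1.07259894e+03]
 [ 6.94872020e-03 -8.50077434e-01 -5.26611880e-01  7.27234373e+02]
 [ 0.00000000e+00  0.00000000e+00  0.00000000e+00  1.00000000e+00]]
[[-8.25564646e-03 -9.83372407e-01  1.81412660e-01  3.76648990e+02]
 [-9.99900476e-01  6.04254091e-03 -1.27485966e-02  1.23425256e+01]
 [ 1.14404247e-02 -1.81499853e-01 -9.83324423e-01  1.11711721e+03]
 [ 0.00000000e+00  0.00000000e+00  0.00000000e+00  1.00000000e+00]]
{'t': 0.1, 'joints': array([ 1.17940933e+00,  4.91497666e-01,  1.55937982e+00, -1.30643944e-05,
        1.09169886e+00, -1.05599697e-01]), 'qvel': array([ 0.00151273, -0.0018592 , -0.00298124,  0.0009801 ,  0.00146191,
       -0.00178812]), 'tau': array([ 2.02697513e-03, -6.13615894e+01, -2.58606774e+01,  6.93452102e-02,
        4.70125722e-02,  6.81243904e-06]), 'eef_pos': array([176.10096895, 599.47266213, 228.12417048]), 'tcp_rot': array([-3.14150049e+00,  9.79436880e-04,  1.28501510e+00]), 'ft_force': array([-0.40349638, -0.52970702, -0.94860382]), 'moment': array([ 0.01951328, -0.01165159, -0.03903695]), 'opening': 0.9965417329369376}
```

View pics/t0.png

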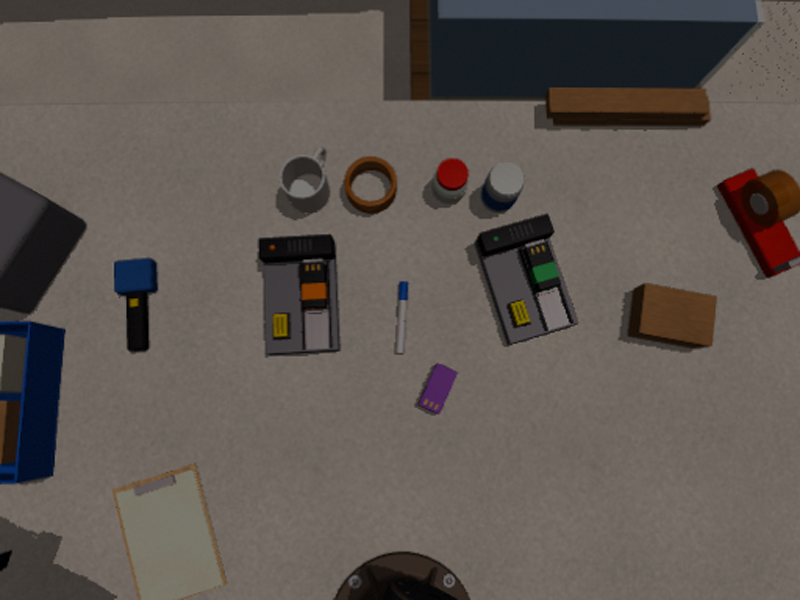

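View pics/s0.png

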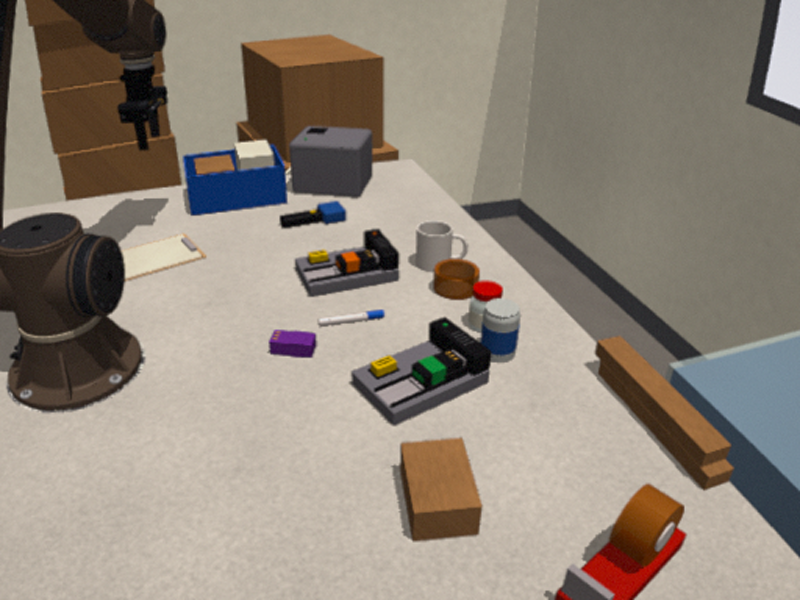

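Top: the green dock is at about (525,280), its key at (520,313) and the green battery at (543,268). In the side view the key is at (384,366). Next I'll enlarge both views.

```bash
python3 - <<'E'
from h import *
a=load('t0')['img'][130:230,295:380,::-1]; b=load('s0')['img'][195:275,220:320,::-1]
A=cv2.resize(a,None,fx=6,fy=6,interpolation=cv2.INTER_CUBIC);B=cv2.resize(b,None,fx=8,fy=8,interpolation=cv2.INTER_CUBIC)
A=np.clip(A*1.6,0,255);B=np.clip(B*1.4,0,255)
cv2.imwrite('pics/ca.png',A);cv2.imwrite('pics/cb.png',B);print(A.shape,B.shape)
E
```

```text
(600, 510, 3) (640, 800, 3)[ WARN:0@0.264] global loadsave.cpp:1063 imwrite_ Unsupported depth image for selected encoder is fallbacked to CV_8U.
```

View pics/ca.png

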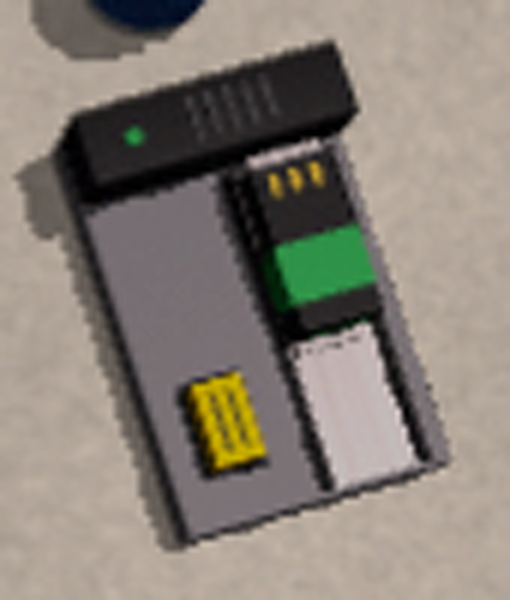

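View pics/cb.png

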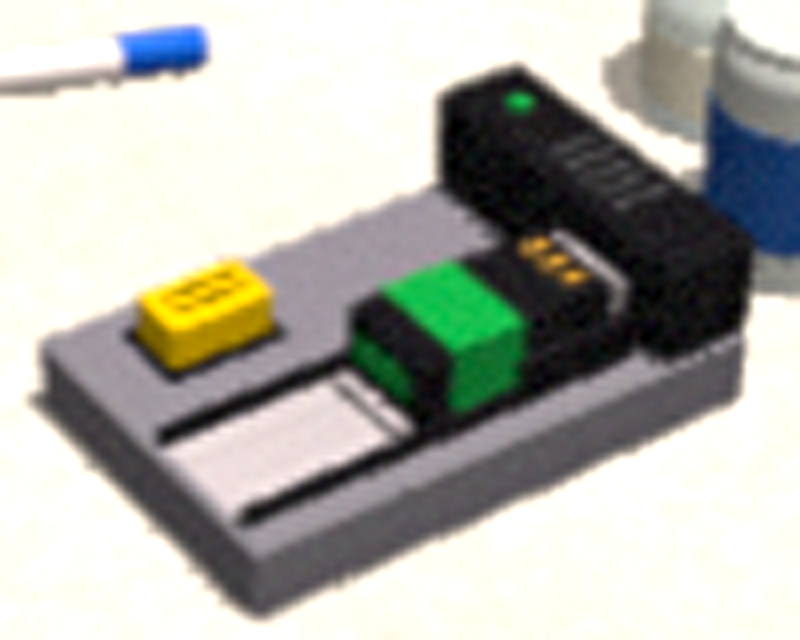

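```bash
cat > fit.py <<'E'
from h import *
from scipy.optimize import least_squares
t,s=load('t0'),load('s0')
T=[(-100,65,30,184,541),(-100,-65,30,448,462),(-33,46,49,188,382),(-33,22,49,240,370),(-73,22,49,265,458),(-73,46,49,214,470),(100,65,70,75,118),(100,-65,70,335,42),(62,-65,70,357,105)]
S=[(-100,65,30,43,347),(-100,-65,30,258,553),(100,-65,30,743,345),(-73,46,49,138,295),(-73,22,49,170,322),(-33,22,49,272,290),(-33,46,49,240,262),(100,65,70,515,65),(62,65,70,440,98),(100,-65,70,750,235),(62,-65,70,660,285),(-100,-65,0,262,615)]
T=np.array(T,float);S=np.array(S,float)
tp=(T[:,3:]+.5)/6-.5+[295,130]; sp=(S[:,3:]+.5)/8-.5+[220,195]
def W(p,L):
    c,n=np.cos(p[2]),np.sin(p[2]); return L[:,:3]@np.array([[c,-n,0],[n,c,0],[0,0,1]]).T+[p[0],p[1],0]
# small px shifts per camera absorb the calibration error
f=lambda p,m:np.r_[((w2px(t,W(p,T))-tp)*m[0]).ravel(),((w2px(s,W(p,S))-sp)*m[1]).ravel()]
if __name__=='__main__':
  for m in [(1,1),(1,0),(0,1)]:
    r=least_squares(f,[650,-170,.25],args=(m,),loss='soft_l1',x_scale=[1,1,.01]);p=r.x
    print(m,p.round(3),np.degrees(p[2]).round(2)); 
    if m==(1,1): print(f(p,m).reshape(-1,2).round(1).tolist())
    print(W(p,np.array([[-53,34,49],[-53,-28,30],[-27,-28,30.]])).round(1).tolist())
E
python3 fit.py
```

```text
(1, 1) [ 5.88464e+02 -2.28383e+02  2.76000e-01] 15.83
[[0.5, 0.1], [0.8, 0.1], [0.1, 0.5], [-0.3, 0.1], [0.2, -0.6], [0.3, -0.2], [-1.3, -0.9], [0.1, -0.8], [0.9, 1.5], [-1.1, -1.3], [-0.7, 0.2], [0.9, -1.4], [-0.6, -0.2], [0.3, 1.0], [0.4, -0.0], [-0.7, -1.0], [0.5, -1.1], [-1.0, -1.1], [1.3, 0.3], [1.4, -1.2], [-1.3, 1.5]]
[[528.2, -210.1, 49.0], [545.1, -269.8, 30.0], [570.1, -262.7, 30.0]]
(1, 0) [ 5.88319e+02 -2.27855e+02  2.75000e-01] 15.76
[[528.1, -209.5, 49.0], [544.9, -269.2, 30.0], [569.9, -262.1, 30.0]]
(0, 1) [ 5.88298e+02 -2.29710e+02  2.80000e-01] 16.03
[[528.0, -211.7, 49.0], [545.1, -271.3, 30.0], [570.1, -264.1, 30.0]]
```

```bash
python3 -m handwheel '[{"hand":0.05,"x":0.3,"y":-0.4,"z":0,"spin":2},{"hand":0.05,"x":0.3,"y":-0.4,"z":0,"spin":2},{"hand":0.05,"x":0.3,"y":-0.4,"z":0,"spin":2},{"hand":0.05,"x":0.3,"y":-0.4,"z":0,"spin":4},{"hand":0.05,"x":0.3,"y":-0.4,"z":0,"spin":4},{"hand":0.05,"x":0.3,"y":-0.4,"z":0,"spin":4},{"hand":0.05,"x":0.3,"y":-0.4,"z":0,"spin":4},{"hand":0.05,"x":0.3,"y":-0.4,"z":0,"spin":4},{"hand":0.05,"x":0.3,"y":-0.4,"z":0,"spin":4},{"hand":0.05,"x":0.3,"y":-0.4,"z":0,"spin":4},{"hand":0.05,"x":0.3,"y":-0.4,"z":0,"spin":4},{"hand":0.05,"x":0.3,"y":-0.4,"z":0,"spin":4},{"hand":0.05,"x":0.3614,"y":-0.8394,"z":0,"spin":6.44},{"hand":0.05,"x":0.3614,"y":-0.8394,"z":0,"spin":6.44},{"hand":0.05,"x":0.3614,"y":-0.8394,"z":0,"spin":6.44},{"hand":0.05,"x":0.3614,"y":-0.8394,"z":0,"spin":6.44},{"hand":0.05,"x":0.3614,"y":-0.8394,"z":0,"spin":6.44},{"hand":0.05,"x":0.3614,"y":-0.8394,"z":0,"spin":6.44},{"hand":0.05,"x":0.3614,"y":-0.8394,"z":0,"spin":6.44},{"hand":0.05,"x":0.3614,"y":-0.8394,"z":0,"spin":6.44}]'; python3 -c "
from cell import state;s=state();print(s['joints'],s['tcp_rot'])"
```

```text
t: 1.77
eef_pos: [520.6, -124.5, 228.5]
tcp_rot: [-3.141, -0.0, 1.847]
ft_force: [2.0, 0.5, 0.2]
opening: 0.528
[-3.58328818e-01  3.64071564e-01  1.77843110e+00  1.65017195e-04
  9.99435891e-01 -2.20526422e+00] [-3.14139632e+00 -3.16806306e-04  1.84684611e+00]
```

```bash
python3 -m handwheel '[{"hand":0.05,"x":0,"y":0,"z":0,"spin":0},{"hand":0.05,"x":0,"y":0,"z":0,"spin":0}]'
```

```text
t: 1.93
eef_pos: [520.6, -124.2, 228.1]
tcp_rot: [-3.141, -0.001, 1.843]
ft_force: [0.6, 0.5, 0.3]
opening: 0.524
```

```bash
python3 -m handwheel '[{"hand":0.05,"x":0.017,"y":-0.1155,"z":0,"spin":0},{"hand":0.05,"x":0.017,"y":-0.1155,"z":0,"spin":0},{"hand":0.05,"x":0.017,"y":-0.1155,"z":-0.04,"spin":0},{"hand":0.05,"x":0.017,"y":-0.1155,"z":-0.08,"spin":0},{"hand":0.05,"x":0.017,"y":-0.1155,"z":-0.12,"spin":0},{"hand":0.05,"x":0.017,"y":-0.1155,"z":-0.143,"spin":0},{"hand":0.05,"x":0.017,"y":-0.1155,"z":-0.143,"spin":0},{"hand":0.05,"x":0.017,"y":-0.1155,"z":-0.143,"spin":0},{"hand":0.05,"x":0.017,"y":-0.1155,"z":-0.143,"spin":0}]'
python3 - <<'E'
from h import *
c=snap('side','s1');t=snap('top','t1')
b=cv2.resize(c['img'][170:275,200:320,::-1],None,fx=5,fy=5,interpolation=cv2.INTER_CUBIC);
a=cv2.resize(t['img'][130:235,290:380,::-1],(450,525),interpolation=cv2.INTER_CUBIC)
B=np.zeros((525,1050,3),np.uint8);B[:,:600]=b;B[:,600:]=a
cv2.imwrite('pics/c1.png',np.clip(cv2.resize(B,(800,400)).astype(float)*1.5,0,255).astype(np.uint8))
E
```

```text
t: 2.68
eef_pos: [538.7, -237.4, 87.4]
tcp_rot: [3.14, 0.001, 1.848]
ft_force: [0.3, 0.3, -0.5]
opening: 0.527
```

View pics/c1.png

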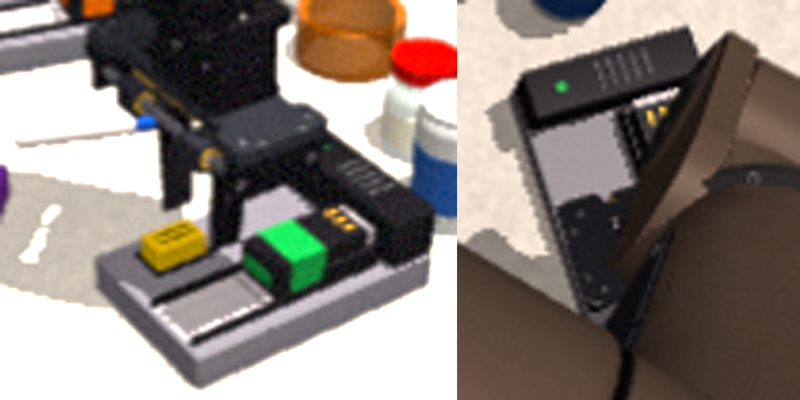

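The side view shows the left fingertip at about (175,205) and the right at (225,242). I'll compare these with the fingertip positions I expect.

```bash
python3 - <<'E'
from h import *
c=load('s1');s=state();print(s['eef_pos'],s['opening'])
P=s['eef_pos'];y=s['tcp_rot'][2];e=np.array([np.cos(y),np.sin(y),0]);n=np.array([-e[1],e[0],0]);L=[]
for k in (1,-1):
  for a in (25,37):
    for b in (-10,10): L.append(P+k*e*a+n*b-[0,0,14])
q=(w2px(c,L)-[200,170])*5*800/1050;print(q.round(0).tolist())
E
```

```text
[ 538.85104871 -237.78653132   87.96507566] 0.5294844522946808
[[191.0, 200.0], [166.0, 210.0], [181.0, 192.0], [157.0, 201.0], [233.0, 237.0], [208.0, 247.0], [243.0, 246.0], [218.0, 257.0]]
```

```bash
python3 -m handwheel '[{"hand":0.05,"x":-0.001,"y":-0.0015,"z":-0.01,"spin":0},{"hand":0.05,"x":-0.001,"y":-0.0015,"z":-0.017,"spin":0},{"hand":0.05,"x":-0.001,"y":-0.0015,"z":-0.017,"spin":0},{"hand":0.05,"x":-0.001,"y":-0.0015,"z":-0.017,"spin":0},{"hand":0.05,"x":-0.001,"y":-0.0015,"z":-0.017,"spin":0}]'
python3 -c "
from cell import state;s=state();print(s['eef_pos'],s['tcp_rot'],s['ft_force'])"
```

```text
t: 3.2
eef_pos: [536.8, -239.5, 68.7]
tcp_rot: [-3.142, -0.0, 1.847]
ft_force: [0.0, 0.0, -0.3]
opening: 0.523
[ 536.84155959 -239.48136872   68.68024962] [-3.14155258e+00 -1.63840946e-04  1.84686998e+00] [ 0.04058998  0.03687977 -0.33099362]
```

```bash
python3 -m handwheel '[{"hand":0.05,"x":0,"y":0,"z":-0.004,"spin":0},{"hand":0.05,"x":0,"y":0,"z":-0.007,"spin":0},{"hand":0.05,"x":0,"y":0,"z":-0.01,"spin":0},{"hand":0.05,"x":0,"y":0,"z":-0.0135,"spin":0},{"hand":0.05,"x":0,"y":0,"z":-0.0135,"spin":0},{"hand":0.05,"x":0,"y":0,"z":-0.0135,"spin":0},{"hand":0.05,"x":0,"y":0,"z":-0.0135,"spin":0},{"hand":0.05,"x":0,"y":0,"z":-0.0135,"spin":0}]'
python3 - <<'E'
from h import *
c=snap('side','s2')
b=cv2.resize(c['img'][190:270,220:320,::-1],None,fx=7,fy=7,interpolation=cv2.INTER_CUBIC);
cv2.imwrite('pics/c2.png',np.clip(b.astype(float)*1.5,0,255).astype(np.uint8))
s=state();print(s['eef_pos'],s['ft_force'],s['moment'])
E
```

```text
t: 3.87
eef_pos: [536.8, -239.5, 55.2]
tcp_rot: [3.142, 0.0, 1.847]
ft_force: [0.4, -2.0, 2.5]
opening: 0.524
[ 536.80610594 -239.51770363   55.23157987] [ 0.00727163 -1.52466928  2.39925997] [-0.16731385  0.19789756 -0.12460698]
```

View pics/c2.png

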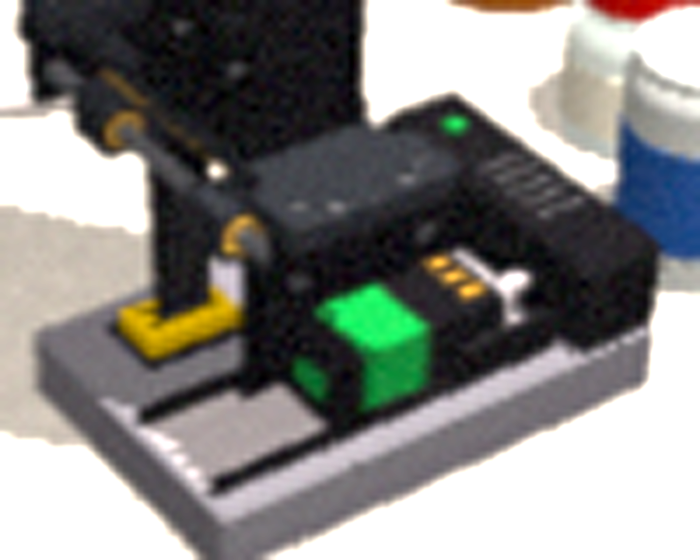

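The key is down with the fingertip on it. The battery has left its seat, with the pusher showing at (515,290), and lies against the finger at about (290,350). I'll press about 1 mm more for margin, then check the battery's position.

```bash
python3 -m handwheel '[{"hand":0.05,"x":0,"y":0,"z":-0.001,"spin":0},{"hand":0.05,"x":0,"y":0,"z":-0.001,"spin":0},{"hand":0.05,"x":0,"y":0,"z":-0.001,"spin":0},{"hand":0.05,"x":0,"y":0,"z":-0.001,"spin":0},{"hand":0.05,"x":0,"y":0,"z":-0.001,"spin":0},{"hand":0.05,"x":0,"y":0,"z":-0.001,"spin":0}]'
python3 - <<'E'
from h import *
from fit import W
c=snap('side','s3')
b=cv2.resize(c['img'][190:270,220:320,::-1],None,fx=7,fy=7,interpolation=cv2.INTER_CUBIC);
b=np.clip(b.astype(float)*1.5,0,255).astype(np.uint8)
p=[588.46,-228.38,.276]
for f,col in ((-43,(0,0,255)),(-27,(255,0,255))):
    L=np.array([(f,-8,60),(f,-48,60),(f+80,-48,60),(f+80,-8,60)],float)
    q=((w2px(c,W(p,L))-[220,190]+.5)*7-.5).round().astype(int); cv2.polylines(b,[q],True,col,1)
cv2.imwrite('pics/c3.png',b)
s=state();print(s['eef_pos'],s['ft_force'],s['moment'])
E
```

```text
t: 4.42
eef_pos: [536.9, -239.6, 54.3]
tcp_rot: [3.141, 0.0, 1.847]
ft_force: [-0.8, -1.3, 4.5]
opening: 0.526
[ 536.81824559 -239.55265561   54.2959988 ] [-1.6594465  -2.08403473  4.95847367] [-0.2118927   0.28865883 -0.20497505]
```

View pics/c3.png

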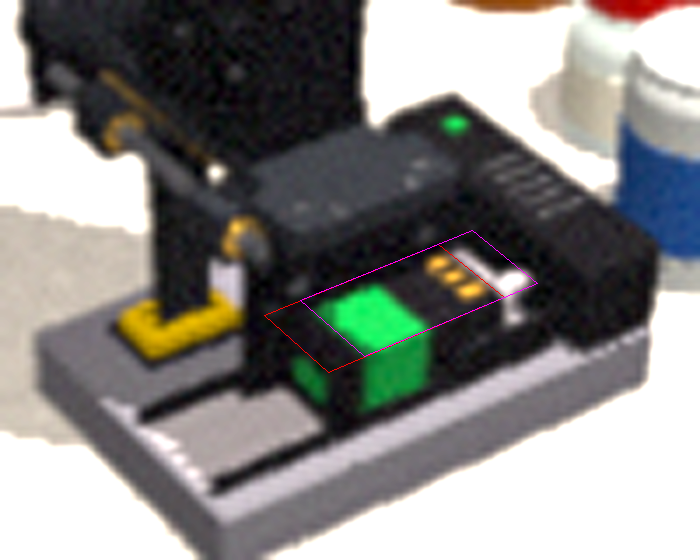

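The battery matches the red outline, with its front at dock x -43 against the finger, and it lies flat. The key is about 8.7 mm down with steady force, so I'm handing in.

```bash
python3 -c "
from cell import *
print(job_done());s=state();print(s['t'],s['eef_pos'],s['ft_force'])"
```

```text
the job is handed in; nothing more can be done
None
the job is handed in; nothing more can be done
```

The green-banded battery is released and held. One fingertip keeps its key down, and the other stopped the battery in the lane just in front of its seat. I handed the job in at about 4.5 s of the 32 s allowed.

- **Key:** from the fingertip height it is about 8.7 mm down, close to its 9 mm stop. The upward force was about 5 N, within the key's stated 4 to 6 N.
- **Battery:** in the last side picture it lies flat about 16 mm out of its seat. That matches its outline drawn with the front at dock x -43, against the finger.
- **Weaker evidence:** the sideways force (about 1.7 to 2 N in x and y) was noisy and below the spring's nominal push. Contact with the finger therefore rests mainly on the picture.
- **Rest of the desk:** I kept the fingers high over the other items on the way in and saw no contact. I took no full-scene picture at the end to confirm nothing else moved.

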